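# Make up two tool kits in plywood trays

### The job

Make up two kits in the two plywood trays fixed to the bench. In the stepped (L-shaped) tray, lay the yellow spirit level in the long lane and stand the yellow tape measure upright, as it stands now, in the short pocket; in the rectangular tray, lay the short blue-handled screwdriver in one lane (either) and the small printed carton flat in the other. Everything must rest on its compartment's floor, within the lips; leave the longer yellow-handled screwdriver where it lies.

Things in the scene. Friction and masses are not known exactly. Their poses are not given: they have to be found in the camera images.
- step_tray: Stepped (L-shaped) low plywood tray, fixed to the bench. Origin: under side, centre of its 130 x 194 mm bounding rectangle (x by y); z up. Floor top 5 mm, lips 6 mm thick with tops 13 mm above the origin. Long lane: 56 mm (x) by 182 mm (y) inside, centred at x = -31 mm, y = 0. Short pocket: 56 mm (x) by 98 mm (y) inside, centred at x = +31 mm, y = -42 mm. The remaining corner (x > 3 mm, y > 13 mm) is cut away: bare bench.
- rect_tray: Rectangular low plywood tray, fixed to the bench, 130 x 194 mm (x by y), origin at the centre of its under side, z up. Floor top 5 mm, lips 6 mm thick with tops 13 mm above the origin. Two equal lanes, each 56 mm (x) by 182 mm (y) inside, centred at x = -31 mm and x = +31 mm, y = 0.
- level_mid (a point): Yellow pocket spirit level lying on its 24 mm wide base, 24 x 160 x 30 mm; this point is its centre, half-way up (15 mm above its underside). y along its length, x across its 24 mm width (grasp across), z up.
- measure_mid (a point): Yellow tape measure with a black disc on its side, standing upright, 34 x 72 x 62 mm; this point is 31 mm above its underside, about at its centre. y along its 72 mm length (body from -32 to +36 mm), x across its 32 to 34 mm thickness (grasp across), z up.
- driver_mid (a point): Short screwdriver with blue handle, lying flat, 163 mm long, handle 20 to 24 mm wide and 22 mm high; this point is at the middle of its whole length, half-way up the handle (11 mm above its underside). y along its length: the handle runs from y = +4 to +79 mm (its centre at +41 mm; grasp it across x there), the thin steel shaft from y = +4 to -82 mm, 14 mm high at most. z up.
- small_box_mid (a point): Small printed carton (blue, white and red) lying flat, 38 x 85 x 32 mm; this point is its centre, half-way up (16 mm above its underside). y along its 85 mm length, x across its 38 mm width (grasp across), z up.
- long_driver_mid (a point): The longer screwdriver, yellow handle, 29 x 198 x 27 mm, lying on the bench; not part of the kits, stays where it is. This point is at the middle of its length, 13.5 mm above its underside; y along its length.

How it is judged:
At the end, for the whole second after the job is handed in: Each thing rests flat on the floor of its own compartment (centre within 15 to 20 mm of the lane's centre; the carton within 52 mm along its lane; height within 5 mm), upright within 0.15 rad and along the lane within 0.3 rad, released and at rest (x of level_mid in the frame of step_tray between -0.049 and -0.013 m and y of level_mid in the frame of step_tray between -0.017 and 0.017 m and z of level_mid in the frame of step_tray between 0.014 and 0.025 m and angle between each of level_mid, measure_mid, driver_mid, small_box_mid's own z axis and vertical below 0.15 rad and angle between the y axis of level_mid and the y axis of step_tray, either way round below 0.3 rad and x of measure_mid in the frame of step_tray between 0.016 and 0.046 m and y of measure_mid in the frame of step_tray between -0.06 and -0.024 m and z of measure_mid in the frame of step_tray between 0.03 and 0.041 m and ((x of driver_mid in the frame of rect_tray between 0.011 and 0.051 m and y of driver_mid in the frame of rect_tray between -0.017 and 0.017 m and z of driver_mid in the frame of rect_tray between 0.01 and 0.021 m and x of small_box_mid in the frame of rect_tray between -0.046 and -0.016 m and y of small_box_mid in the frame of rect_tray between -0.052 and 0.052 m and z of small_box_mid in the frame of rect_tray between 0.015 and 0.026 m) or (x of driver_mid in the frame of rect_tray between -0.051 and -0.011 m and y of driver_mid in the frame of rect_tray between -0.017 and 0.017 m and z of driver_mid in the frame of rect_tray between 0.01 and 0.021 m and x of small_box_mid in the frame of rect_tray between 0.016 and 0.046 m and y of small_box_mid in the frame of rect_tray between -0.052 and 0.052 m and z of small_box_mid in the frame of rect_tray between 0.015 and 0.026 m)) and angle between the y axis of each of driver_mid, small_box_mid and the y axis of rect_tray, either way round below 0.3 rad and linear speed of each of level, measure, driver, small_box below 0.02 m/s and angular speed of each of level, measure, driver, small_box below 0.4 rad/s); the robot touches nothing.
It fails at once if the longer yellow-handled screwdriver is moved by more than 20 mm (distance of long_driver_mid from where it was at the start of the episode above 0.02 m).
It also fails if it takes over 99 s, if anything falls off the work surface, if the arm or the gripper's body presses on something with over 40 N, if the wrist force passes 120 N, or if a joint passes its speed limit or range.

### The arm

A 7-joint arm with a two-finger parallel gripper is mounted at the origin on a cart in front of the work surface, level with it; the furniture and walls round the work are solid. World frame = base frame: x ahead of the robot, y to its left, z up, the work surface at z = 0. Lengths are in m, angles in rad, forces in N, time in s.
With the tool pointing down it reaches from about 0.425 to 0.925 m from the base axis. Payload 6.8 kg.
Tool frame: the origin (TCP) lies midway between the tips of the shut fingers; the grasp point (between the pads) lies 19 mm behind it; z points along the fingers, y is the line along which they close (so a half turn about z gives the same grasp; the last joint's range is limited). The gripper opens to 85 mm and grips with 20 to 120 N. Pads are 22 mm wide; open, the fingers measure 114 mm over their backs; the gripper's body (76 mm by 85 mm) begins 54 mm behind the grasp point. The pads swing forward as they close: fully open they stand 13 mm farther back than shut.
Start: joints at [-1.229, 0.477, 0.022, 1.555, -0.011, 1.109, -0.083], TCP at [0.293, 0.608, 0.231] pointing down, gripper open.
Joint ranges: [-2.96, 2.96], [-0.34, 2.1], [-1.41, 1.46], [0.24, 2.44], [-1.37, 4.51], [0.17, 1.92], [-2.96, 2.96]. Speed limits (rad/s): [2.39, 2.39, 3.14, 3.14, 3.14, 3.14, 3.14].

### API

Orientations are given as a unit quaternion [x, y, z, w].
In Python, from rig import ctrl gives the robot as it stands.
- The arm moves only by the tool arm_command, never from a script. Its argument "moves" is a list of rows, each a list of 7 numbers: the shift along the tool's x, y, z in mm, then the turn, a rotation vector about the tool's x, y, z in degrees, then the opening, from -1 (shut) to 1 (fully open), so that 0 is half open. A call has 1 to 20 rows; each row shifts and turns the commanded pose from where the row before left it, along the tool's axes as they then stand; what a row does not reach is not made up. A row lasts 1/10 s, in which the tool goes at most 50 mm and 8.59 degrees, less where a joint would pass 70% of its speed; a pose out of reach is approached as far as the arm can. A call with a gripper value outside its range is refused whole. The fingers move at their own pace and stop on an object; "newtons" is the grip in N (left out, the last holds). Time passes only in rows, so rows that do not move let the fingers close. It gives the time, the measured TCP pose, the force, the opening and the grip force at its end, in the units of the state.
- ctrl.get_state(): the state, without advancing time (a new reading comes with each control period).
- ctrl.read_camera(name): name is "scene" or "top" or "wrist"; returns the picture (400x640x3 uint8, red, green, blue); there is no depth.
- ctrl.camera_params(name): a dict with "K" (3x3 intrinsics, pixels), "extrinsics" (4x4, takes a point from camera to world coordinates); the wrist camera has in their place "tool_from_camera" (4x4, takes a point from camera to tool coordinates, whose origin is the TCP and whose axes are the flange's). Camera axes: x right, y down, z forward; pixel columns grow to the right and rows downward; lengths in m; the calibration is good to about 2 mm. A picture is of the moment at which its call begins: read the wrist's pose just before it. camera_params takes no time and is no camera call.
- ctrl.job_done(): hands the job in; it is judged then, once.
The state is a dict: "time_s": time; "joint_pos": joint angles; "qd": joint speeds; "joint_torque": joint torques, N m; "ee_pos": TCP position; "orientation": TCP orientation; "ft_force": force on the tool from outside, world axes, zero at the start; "wrist_torque": the same for the moment, N m; "opening": finger opening in m; "finger_force": force on a finger pad.
Only numpy, scipy, OpenCV 4.12 (cv2) and the standard library are available. Lean on these libraries where they do the work, as an engineer would, in place of code of your own. Each camera call takes 0.05 s, during which the arm holds its last target. There are 200 camera calls.

## Working session

There is one attempt and no reset: what is moved stays moved. The work goes in short steps, Python scripts to look and compute and a tool call to move; the robot and the scene stay as the last step left them, time stands still between calls to the robot, and variables do not carry over. Pictures are saved under pics/ and viewed, at most 14 in all, crops included, and the job is handed in when it is done.

Besides the shell and the picture viewer there is one more tool, called after "Request:" as a command line: name --pt "numbers of a row" for each row, then --argument value for the rest. arm_command: Moves the arm, as the interface text tells. Its arguments: {"type":"object","properties":{"moves":{"type":"array","items":{"type":"array","items":{"type":"number"}}},"newtons":{"type":"number"}},"required":["moves"]}

```bash
mkdir -p pics; ls; python3 - <<'E'
from rig import ctrl
import cv2,numpy as np
np.set_printoptions(precision=4,suppress=True)
s=ctrl.get_state();print(s)
for n in("top","scene"):
    cv2.imwrite(f"pics/{n}0.png",ctrl.read_camera(n)[:,:,::-1])
for n in("top","scene","wrist"):print(n,ctrl.camera_params(n))
E
```

```text
pics
{'time_s': 0.0, 'joint_pos': array([-1.2291,  0.4778,  0.0224,  1.5565, -0.0115,  1.1093, -0.0831]), 'qd': array([-0.001 ,  0.0003,  0.0011,  0.0009, -0.0025, -0.    ,  0.0007]), 'joint_torque': array([  0.0004, -59.646 ,   1.6071, -28.1187,   0.0124,   0.0094,
        -0.    ]), 'ee_pos': array([0.2932, 0.6073, 0.2303]), 'orientation': array([ 0.223 ,  0.9748, -0.0009, -0.0001]), 'ft_force': array([ 0.049 ,  0.1247, -0.0588]), 'wrist_torque': array([ 0.0402, -0.0358,  0.0003]), 'finger_force': 0.0, 'opening': 0.08513519949647637}
top {'K': array([[506.4791,   0.    , 318.2979],
       [  0.    , 506.4791, 202.1452],
       [  0.    ,   0.    ,   1.    ]]), 'extrinsics': array([[ 0.0119, -0.9934,  0.114 ,  0.4276],
       [-0.9999, -0.0132, -0.0108,  0.0655],
       [ 0.0123, -0.1139, -0.9934,  1.1829],
       [ 0.    ,  0.    ,  0.    ,  1.    ]])}
scene {'K': array([[426.5016,   0.    , 319.9233],
       [  0.    , 426.5016, 196.0308],
       [  0.    ,   0.    ,   1.    ]]), 'extrinsics': array([[-0.4575, -0.4187,  0.7844, -0.2333],
       [-0.889 ,  0.2347, -0.3932,  0.4388],
       [-0.0194, -0.8773, -0.4796,  0.5398],
       [ 0.    ,  0.    ,  0.    ,  1.    ]])}
wrist {'K': array([[283.0726,   0.    , 321.3072],
       [  0.    , 283.0726, 194.2231],
       [  0.    ,   0.    ,   1.    ]]), 'tool_from_camera': array([[-0.001 , -0.9633, -0.2684,  0.068 ],
       [ 1.    , -0.0012,  0.0006, -0.0009],
       [-0.0009, -0.2684,  0.9633, -0.143 ],
       [ 0.    ,  0.    ,  0.    ,  1.    ]])}
```

View pics/top0.png

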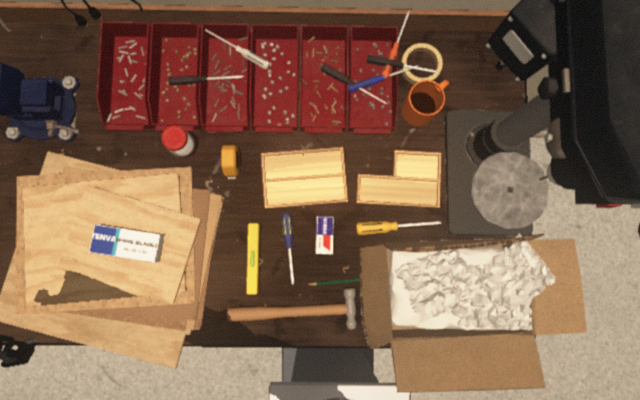

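View pics/scene0.png

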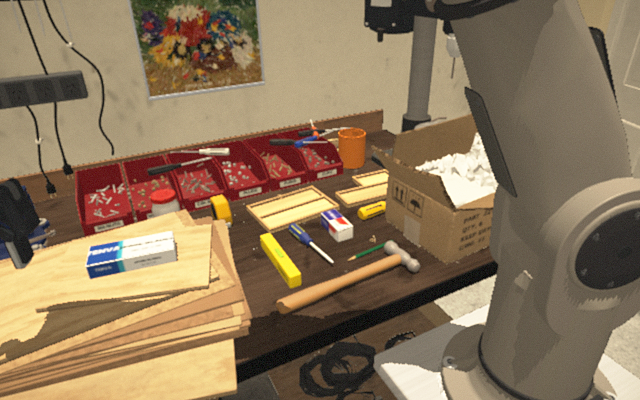

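Top view: step tray around (400,180), with its cut-away corner at upper left; rect tray (304,177); level (252,258); tape (230,160); blue driver (289,248); carton (325,235); long driver (398,228). The tall carton box and the drill press are to the right.

```bash
cat > h.py <<'E'
import cv2,numpy as np
from rig import ctrl
from scipy.spatial.transform import Rotation as R
np.set_printoptions(precision=4,suppress=True)
def cam(n,s=None):
    p=ctrl.camera_params(n)
    if n!="wrist": return p["K"],p["extrinsics"]
    T=np.eye(4);T[:3,:3]=R.from_quat(s["orientation"]).as_matrix();T[:3,3]=s["ee_pos"]
    return p["K"],T@p["tool_from_camera"]
def cast(K,T,uv,z):
    uv=np.atleast_2d(uv).astype(float)
    d=np.c_[uv,np.ones(len(uv))]@np.linalg.inv(K).T@T[:3,:3].T
    return T[:3,3]+d*((z-T[2,3])/d[:,2])[:,None]
def proj(K,T,P):
    q=(np.atleast_2d(P)-T[:3,3])@T[:3,:3]@K.T
    return q[:,:2]/q[:,2:]
def mask(img,lo,hi,roi):
    h=cv2.cvtColor(img,cv2.COLOR_RGB2HSV);m=cv2.inRange(h,np.array(lo),np.array(hi))
    o=np.zeros_like(m);a,b,c,d=roi;o[b:d,a:c]=m[b:d,a:c];return o
def big(m):
    c,_=cv2.findContours(m,cv2.RETR_EXTERNAL,cv2.CHAIN_APPROX_NONE)
    return max(c,key=cv2.contourArea).reshape(-1,2)
def rect(P):
    (c,wh,a)=cv2.minAreaRect((P[:,:2]*1000).astype(np.float32))
    w,h=wh
    if w<h: a+=90; w,h=h,w
    return np.array(c),np.array([w,h]),(a+90)%180-90   # centre mm, long/short mm, world angle of long axis from +x deg
E
python3 - <<'E'
from h import *
img=cv2.cvtColor(cv2.imread("pics/top0.png"),cv2.COLOR_BGR2RGB)
K,T=cam("top")
Y=((20,140,90),(35,255,255))
for n,z,lh,roi in [("level",.03,Y,(235,215,268,300)),("tape",.062,((15,120,90),(35,255,255)),(215,140,245,182)),
 ("long",.0135,Y,(350,215,402,240)),("drv handle",.011,((105,70,40),(130,255,255)),(278,208,298,252)),
 ("drv all",.011,((0,0,110),(180,255,255)),(278,208,300,290)),
 ("carton",.032,((0,0,90),(180,255,255)),(308,208,342,262)),
 ("recttray",.013,((12,30,110),(30,200,255)),(255,140,352,212)),
 ("steptray",.013,((12,30,110),(30,200,255)),(352,140,446,212))]:
    m=mask(img,*lh,roi);c=big(m);print(n,cv2.boundingRect(c),*rect(cast(K,T,c,z)))
print("box corner on z=.15?",cast(K,T,[[362,247],[553,240]],.15))
v=img[135:305,210:450];cv2.imwrite("pics/crop.png",cv2.resize(v,None,fx=3.3,fy=3.3,interpolation=2)[:,:,::-1])
E
```

```text
level (246, 223, 14, 72) [430.4906 199.9323] [159.5401  27.4414] 0.2983089089393616
tape (220, 145, 19, 33) [646.6418 254.7425] [73.5333 40.2117] 1.9454293251037598
long (358, 224, 39, 9) [506.7321 -83.6328] [88.9637 16.0892] -83.17756462097168
drv handle (285, 235, 7, 12) [472.129  121.5237] [25.3773 13.8394] 1.1108970642089844
drv all (283, 215, 12, 70) [451.9045 121.0295] [159.2621  18.0606] 5.047493934631348
carton (315, 215, 20, 41) [485.0978  38.0063] [90.799  43.3107] 0.4797093868255615
recttray (260, 143, 89, 66) [625.4539  87.7353] [197.5938 149.97  ] -84.53847074508667
steptray (356, 149, 86, 59) [ 622.829  -135.2623] [198.3327 134.7755] 87.99613952636719
box corner on z=.15? [[ 0.4555 -0.0358  0.15  ]
 [ 0.4746 -0.4272  0.15  ]]
```

View pics/crop.png

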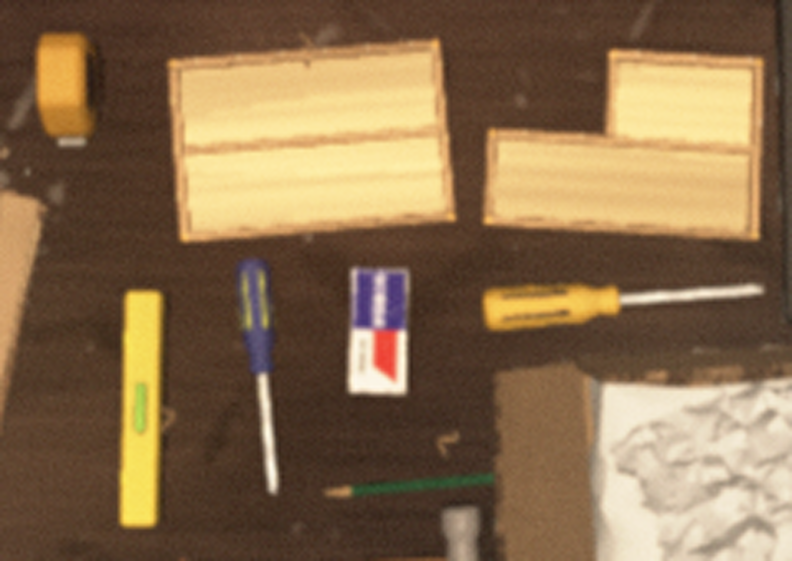

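Crop (3.3x, offset (210,135)): the rect tray's corners are at (168,62), (438,40), (455,220), (183,240). The step tray's are at (610,52), (763,60), (758,238), (485,224) and (488,130). The driver handle end is at (252,262) and its tip at (273,492), and the tape's top face is about (40,35)–(88,135).

```bash
python3 - <<'E'
from h import *
K,T=cam("top")
f=lambda c,z:cast(K,T,np.array(c)/3.3+[210,135],z)[:,:2]*1000
def fit(src,dst):
    s=np.array(src,float);d=np.array(dst);sc,dc=s.mean(0),d.mean(0)
    U,S,V=np.linalg.svd((s-sc).T@(d-dc));Rm=(U@V).T
    t=dc-Rm@sc;return t,np.degrees(np.arctan2(Rm[1,0],Rm[0,0])),np.linalg.norm(s@Rm.T+t-d,axis=1)
print("rect",*fit([[65,97],[65,-97],[-65,-97],[-65,97]],f([[168,62],[438,40],[455,220],[183,240]],.013)))
print("step",*fit([[65,13],[65,-97],[-65,-97],[-65,97],[3,97]],f([[610,52],[763,60],[758,238],[485,224],[488,130]],.013)))
h=f([[252,262]],.013)[0];t=f([[273,492]],.011)[0];print("driver",h,t,np.linalg.norm(h-t),(h+t)/2, h+(t-h)*.25)
print("tape top",f([[40,35],[88,35],[88,135],[40,135]],.062))
print("bins front",cast(K,T,[[110,131],[395,131]],.0), "press",cast(K,T,[[447,180]],.05))
E
```

```text
rect [619.6795  86.116 ] 5.478265805449673 [0.7549 1.0616 0.5995 2.0551]
step [ 621.728 -136.334] -2.3435778760824353 [1.0253 0.7276 1.2506 0.8439 0.3421]
driver [532.3631 126.349 ] [372.8796 108.8713] 160.43827411232596 [452.6214 117.6102] [492.4922 121.9796]
tape top [[681.5135 271.2783]
 [681.9945 238.5995]
 [612.915  236.511 ]
 [612.4619 268.9656]]
bins front [[ 0.727   0.5497  0.    ]
 [ 0.7373 -0.129   0.    ]] press [[ 0.6122 -0.2385  0.05  ]]
```

Request:
arm_command --pt "0 0 0 0 0 -8.5 1" --pt "0 0 0 0 0 -8.5 1" --pt "0 0 0 0 0 -8.5 1" --pt "0 0 0 0 0 0 1" --newtons 40

```text
time_s: 0.5
ee_pos: [0.2935, 0.6075, 0.2308]
orientation: [0.002, 1.0, -0.0, -0.0]
ft_force: [-0.4, 0.6, -0.2]
opening: 0.0855
finger_force: 0.0
```

Request:
arm_command --pt "-13.7 -40.75 0 0 0 0 1" --pt "-13.7 -40.75 0 0 0 0 1" --pt "-13.7 -40.75 0 0 0 0 1" --pt "-13.7 -40.75 0 0 0 0 1" --pt "-13.7 -40.75 0 0 0 0 1" --pt "-13.7 -40.75 0 0 0 0 1" --pt "-13.7 -40.75 0 0 0 0 1" --pt "-13.7 -40.75 0 0 0 0 1" --pt "-13.7 -40.75 0 0 0 0 1" --pt "-13.7 -40.75 0 0 0 0 1" --pt "0 0 0 0 0 0 1" --pt "0 0 0 0 0 0 1"

```text
time_s: 1.7
ee_pos: [0.4287, 0.199, 0.2314]
orientation: [0.005, 1.0, 0.0, -0.0]
ft_force: [0.0, 1.2, 0.1]
opening: 0.0853
finger_force: 0.0
```

```bash
cat > w.py <<'E'
import sys
from h import *
s=ctrl.get_state();img=ctrl.read_camera("wrist");cv2.imwrite(sys.argv[1],img[:,:,::-1])
K,T=cam("wrist",s)
print(s["ee_pos"]*1000,R.from_quat(s["orientation"]).as_matrix()[:2,:2],"q",s["joint_pos"],s["opening"])
for n,z,lh,P in [("level",.03,((20,140,90),(35,255,255)),(.43,.2,.03)),("drv",.011,((105,70,30),(130,255,255)),(.4925,.122,.011)),("carton",.032,((0,0,90),(180,255,255)),(.485,.038,.032)),("tape",.062,((15,120,90),(35,255,255)),(.647,.254,.062))]:
    u=proj(K,T,P)[0]
    if not(0<u[0]<640 and 0<u[1]<400): continue
    r=75 if n!="level" else 130
    roi=[int(max(0,v)) for v in(u[0]-r,u[1]-r,u[0]+r,u[1]+r)]
    try:
        c=big(mask(img,*lh,roi));print(n,u,cv2.boundingRect(c),*rect(cast(K,T,c,z)))
    except ValueError: pass
E
python3 w.py pics/w1.png
```

```text
[428.6953 199.0148 231.3517] [[-0.9999  0.0105]
 [ 0.0105  0.9999]] q [-0.6487  0.1402  0.0908  2.0281 -0.0158  0.9737  1.0104] 0.08528748475341495
level [322.4926 173.7033] (312, 107, 22, 128) [430.8719 200.4775] [159.8317  25.0578] -0.02474212646484375
drv [265.6522 216.6697] (256, 191, 23, 55) [496.1257 122.8526] [79.3209 21.354 ] 6.250377178192139
carton [196.8327 217.5423] (167, 180, 62, 107) [508.0757  38.5457] [155.2361  74.0063] -17.23779296875
tape [364.7675 337.7938] (351, 295, 29, 35) [608.9607 251.8642] [54.7324 31.7242] 10.778444290161133
```

View pics/w1.png

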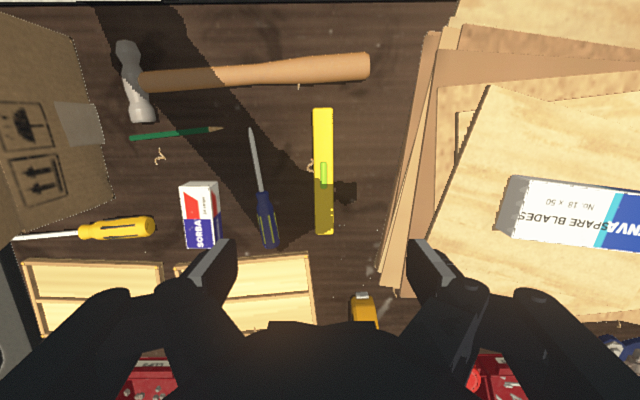

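Wrist view: the level is at (322,171), the blue handle at (266,218), the carton at (200,215), and the stack is well clear to the right. This agrees with the top view.

Request:
arm_command --pt "-1 0.6 35 0 0 0 0" --pt "-1 0.6 35 0 0 0 0" --pt "0 0 35 0 0 0 0" --pt "0 0 35 0 0 0 0" --pt "0 0 35 0 0 0 0" --pt "0 0 25 0 0 0 0" --pt "0 0 15 0 0 0 0" --pt "0 0 11 0 0 0 0" --pt "0 0 0 0 0 0 0" --pt "0 0 0 0 0 0 -1" --pt "0 0 0 0 0 0 -1" --pt "0 0 0 0 0 0 -1" --pt "0 0 0 0 0 0 -1" --pt "0 0 0 0 0 0 -1" --pt "0 0 0 0 0 0 -1" --newtons 60

```text
time_s: 3.25
ee_pos: [0.4311, 0.2014, 0.0061]
orientation: [0.002, 1.0, 0.0, 0.001]
ft_force: [-0.9, 0.6, 6.5]
opening: 0.0229
finger_force: 60.2
```

Request:
arm_command --pt "0 0 -20 0 0 0 -1" --pt "0 0 -40 0 0 0 -1" --pt "0 0 -45 0 0 0 -1" --pt "0 0 -45 0 0 0 -1" --pt "-17.75 -37.4 0 0 0 0 -1" --pt "-17.75 -37.4 0 0 0 0 -1" --pt "-17.75 -37.4 0 0 0 0 -1" --pt "-17.75 -37.4 0 0 0 0 -1" --pt "-17.75 -37.4 0 0 0 0 -1" --pt "-17.75 -37.4 0 0 0 0 -1" --pt "-17.75 -37.4 0 0 0 0 -1" --pt "-17.75 -37.4 0 0 0 0 -1" --pt "-17.75 -37.4 0 0 0 0 -1" --pt "0 0 0 0 0 0 -1"

```text
time_s: 4.65
ee_pos: [0.5895, -0.1438, 0.1556]
orientation: [0.007, 1.0, -0.002, 0.001]
ft_force: [-0.3, 0.2, -0.8]
opening: 0.023
finger_force: 59.2
```

Request:
arm_command --pt "0 0 0 0 0 8.4 -1" --pt "0 0 0 0 0 8.4 -1" --pt "0 0 0 0 0 8.4 -1" --pt "0 0 0 0 0 8.4 -1" --pt "0 0 0 0 0 8.4 -1" --pt "0 0 0 0 0 8.4 -1" --pt "0 0 0 0 0 8.4 -1" --pt "0 0 0 0 0 8.4 -1" --pt "0 0 0 0 0 8.4 -1" --pt "0 0 0 0 0 8.4 -1" --pt "0 0 0 0 0 8.4 -1" --pt "0 0 0 0 0 0 -1" --pt "0 0 0 0 0 0 -1"

```text
time_s: 5.95
ee_pos: [0.5884, -0.136, 0.1551]
orientation: [0.722, 0.692, -0.0, -0.0]
ft_force: [-0.6, 0.0, -1.2]
opening: 0.0234
finger_force: 59.2
```

```bash
python3 - <<'E'
from h import *
s=ctrl.get_state();print(s["ee_pos"]*1000,R.from_quat(s["orientation"]).as_matrix()[:2,:2],s["joint_pos"],s["opening"])
cv2.imwrite("pics/top1.png",cv2.resize(ctrl.read_camera("top")[90:310,190:510],None,fx=2.4,fy=2.4)[:,:,::-1])
E
```

```text
[ 588.3953 -135.9779  155.1098] [[ 0.0424  0.9991]
 [ 0.9991 -0.0424]] [-0.3431  0.5095  0.6335  1.8349 -0.3718  0.9186  0.4172] 0.023439075330042452
```

View pics/top1.png

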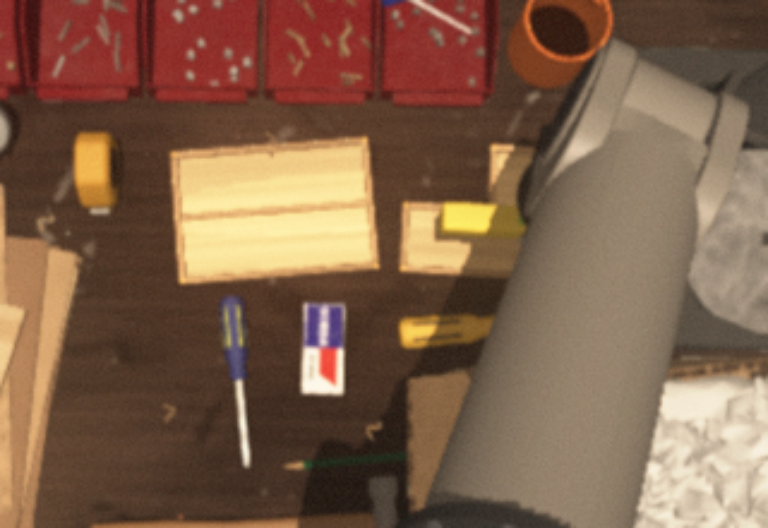

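The level is held over its lane, aligned (yellow at (480,220)). Lowering it now.

Request:
arm_command --pt "0.5 1.2 30 0 0 0 -1" --pt "0.4 1.2 30 0 0 0 -1" --pt "0 0 30 0 0 0 -1" --pt "0 0 25 0 0 0 -1" --pt "0 0 15 0 0 0 -1" --pt "0 0 8 0 0 0 -1" --pt "0 0 5 0 0 0 -1" --pt "0 0 0 0 0 0 -1" --pt "0 0 0 0 0 0 -1"

```text
time_s: 6.9
ee_pos: [0.5918, -0.1359, 0.0132]
orientation: [0.723, 0.69, 0.0, 0.001]
ft_force: [0.3, 0.2, -1.3]
opening: 0.0229
finger_force: 59.2
```

Request:
arm_command --pt "0 0 1 0 0 0 -1" --pt "0 0 0 0 0 0 -0.2" --pt "0 0 0 0 0 0 -0.2" --pt "0 0 0 0 0 0 -0.2" --pt "0 0 -5 0 0 0 -0.2" --pt "0 0 -20 0 0 0 -0.2" --pt "0 0 -40 0 0 0 0" --pt "0 0 -50 0 0 0 0" --pt "0 0 -50 0 0 0 0" --pt "0 0 -30 0 0 0 0.2" --pt "0 0 0 0 0 -8.5 0.2" --pt "0 0 0 0 0 -8.5 0.2" --pt "0 0 0 0 0 -8.5 0.2" --pt "0 0 0 0 0 -8.5 0.2" --pt "0 0 0 0 0 -8.5 0.2" --pt "0 0 0 0 0 -8.5 0.2" --pt "0 0 0 0 0 -8.5 0.2" --pt "0 0 0 0 0 -8.5 0.2" --pt "0 0 0 0 0 -8.5 0.2" --pt "0 0 0 0 0 -8.5 0.2"

```text
time_s: 8.9
ee_pos: [0.5909, -0.1359, 0.2067]
orientation: [0.064, 0.998, -0.0, 0.0]
ft_force: [-0.1, 0.6, -0.4]
opening: 0.0513
finger_force: 0.0
```

Request:
arm_command --pt "0 0 0 0 0 -4.6 0.4" --pt "0 0 0 0 0 -4.6 0.4" --pt "-6.9 38.8 0 0 0 0 0.4" --pt "-6.9 38.8 0 0 0 0 0.4" --pt "-6.9 38.8 0 0 0 0 0.4" --pt "-6.9 38.8 0 0 0 0 0.4" --pt "-6.9 38.8 0 0 0 0 0.4" --pt "-6.9 38.8 0 0 0 0 0.4" --pt "-6.9 38.8 0 0 0 0 0.4" --pt "-6.9 38.8 0 0 0 0 0.4" --pt "-6.9 38.8 0 0 0 0 0.4" --pt "-6.9 38.8 0 0 0 0 0.4" --pt "0 0 0 0 0 0 0.4" --pt "0 0 0 0 0 0 0.4"

```text
time_s: 10.3
ee_pos: [0.6494, 0.255, 0.2061]
orientation: [-0.014, 1.0, -0.0, -0.0]
ft_force: [-0.1, -0.9, -0.3]
opening: 0.0599
finger_force: 0.0
```

```bash
python3 w.py pics/w2.png
```

```text
[649.3509 255.0277 206.0761] [[-0.9996 -0.0287]
 [-0.0287  0.9996]] q [-0.6     0.5412  0.2015  1.5296 -0.1166  1.0832  1.2277] 0.059928515183820835
drv [200.9468  25.4329] (188, 0, 32, 71) [502.4054 124.1166] [68.3129 24.62  ] 5.40391206741333
carton [105.802    7.6605] (85, 0, 65, 63) [505.0236  46.3626] [56.3147 55.9927] 89.17801666259766
tape [321.0123 181.2447] (309, 150, 32, 64) [648.2202 257.7661] [67.642 32.058] 2.6010870933532715
```

View pics/w2.png

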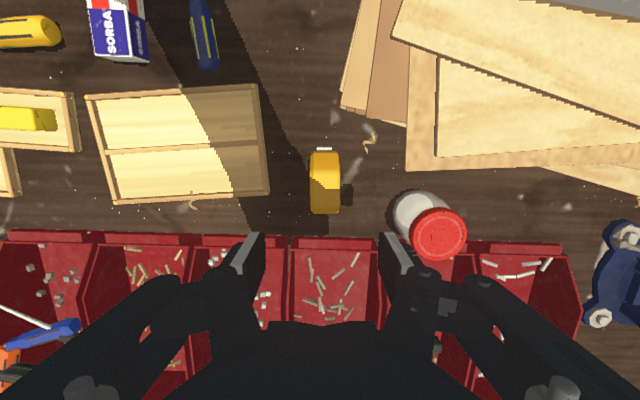

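Wrist view: the tape is at (325,182) and the jar at (425,225), well clear. In the step tray at left the level shows at (18,120), lying in its lane.

Request:
arm_command --pt "0.6 1 35 0 0 0 0.4" --pt "0.6 1 35 0 0 0 0.4" --pt "0 0 35 0 0 0 0.4" --pt "0 0 35 0 0 0 0.4" --pt "0 0 25 0 0 0 0.4" --pt "0 0 15 0 0 0 0.4" --pt "0 0 4 0 0 0 0.4" --pt "0 0 0 0 0 0 0.4" --pt "0 0 0 0 0 0 -1" --pt "0 0 0 0 0 0 -1" --pt "0 0 0 0 0 0 -1" --pt "0 0 0 0 0 0 -1" --pt "0 0 0 0 0 0 -1" --pt "0 0 -20 0 0 0 -1" --pt "0 0 -40 0 0 0 -1" --pt "0 0 -50 0 0 0 -1" --pt "0 0 -40 0 0 0 -1" --pt "0 0 0 0 0 0 -1" --newtons 60

```text
time_s: 12.15
ee_pos: [0.6523, 0.2572, 0.1798]
orientation: [-0.013, 1.0, 0.002, 0.005]
ft_force: [1.2, 0.3, -1.7]
opening: 0.0313
finger_force: 60.0
```

Request:
arm_command --pt "0 0 0 0 0 0 -1" --pt "0 0 0 0 0 0 -1"

```text
time_s: 12.35
ee_pos: [0.6471, 0.2556, 0.1703]
orientation: [-0.013, 1.0, -0.001, -0.002]
ft_force: [-0.7, -0.6, -2.8]
opening: 0.0311
finger_force: 59.9
```

```bash
python3 - <<'E'
from h import *
s=ctrl.get_state();print(s["ee_pos"]*1000,R.from_quat(s["orientation"]).as_matrix(),s["joint_pos"])
cv2.imwrite("pics/s2.png",cv2.resize(ctrl.read_camera("scene")[90:290,150:400],None,fx=3,fy=3)[:,:,::-1])
E
```

```text
[647.0586 255.6415 170.3489] [[-0.9996 -0.0269 -0.0032]
 [-0.0269  0.9996 -0.0013]
 [ 0.0032 -0.0012 -1.    ]] [-0.5985  0.5728  0.1958  1.5637 -0.1242  1.0208  1.2299]
```

View pics/s2.png

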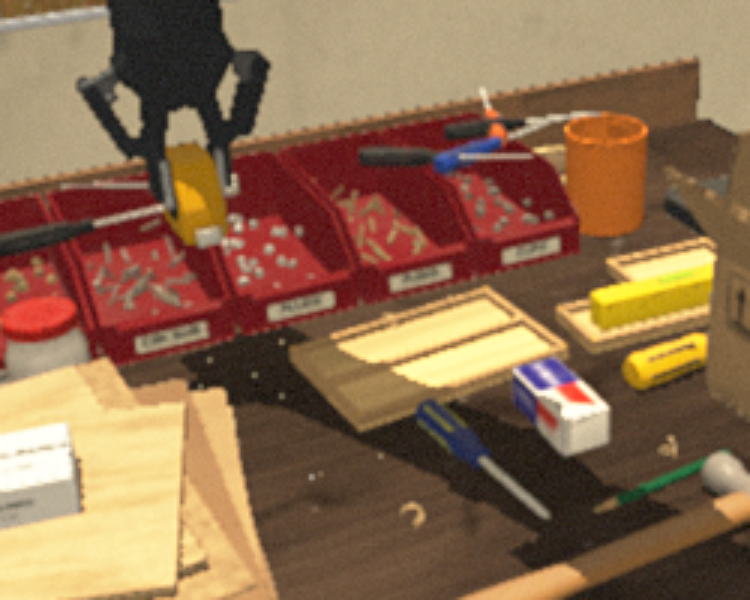

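Scene crop: the tape is held upright in the fingers at (195,195), and the level sits in its lane at (650,290). Carrying the tape part of the way first, because the press stands close to the pocket.

Request:
arm_command --pt "1 -40 0 0 0 0 -1" --pt "1 -40 0 0 0 0 -1" --pt "1 -40 0 0 0 0 -1" --pt "1 -40 0 0 0 0 -1" --pt "1 -40 0 0 0 0 -1" --pt "1 -40 0 0 0 0 -1" --pt "1 -40 0 0 0 0 -1" --pt "1 -40 0 0 0 0 -1" --pt "0 0 0 0 0 8.5 -1" --pt "0 0 0 0 0 8.5 -1" --pt "0 0 0 0 0 8.5 -1" --pt "0 0 0 0 0 8.5 -1" --pt "0 0 0 0 0 8.5 -1" --pt "0 0 0 0 0 8.5 -1" --pt "0 0 0 0 0 8.5 -1" --pt "0 0 0 0 0 8.5 -1" --pt "0 0 0 0 0 8.5 -1" --pt "0 0 0 0 0 8.5 -1" --pt "0 0 0 0 0 8.5 -1" --pt "0 0 0 0 0 0 -1"

```text
time_s: 14.4
ee_pos: [0.648, -0.0636, 0.1704]
orientation: [0.719, 0.695, -0.002, -0.001]
ft_force: [0.3, 0.0, -2.3]
opening: 0.0315
finger_force: 60.2
```

```bash
python3 - <<'E'
from h import *
s=ctrl.get_state();print(s["ee_pos"]*1000,R.from_quat(s["orientation"]).as_matrix(),s["joint_pos"])
a=ctrl.read_camera("scene");b=ctrl.read_camera("top")
cv2.imwrite("pics/both3.png",np.vstack([a[0:280,200:],cv2.resize(b[0:280,200:],None,fx=1,fy=1)])[:,:,::-1])
E
```

```text
[648.038  -63.6248 170.3559] [[ 0.0353  0.9994 -0.0034]
 [ 0.9994 -0.0353 -0.0009]
 [-0.001  -0.0034 -1.    ]] [-0.4443  0.5717  0.6416  1.7033 -0.3928  1.0024  0.3019]
```

View pics/both3.png

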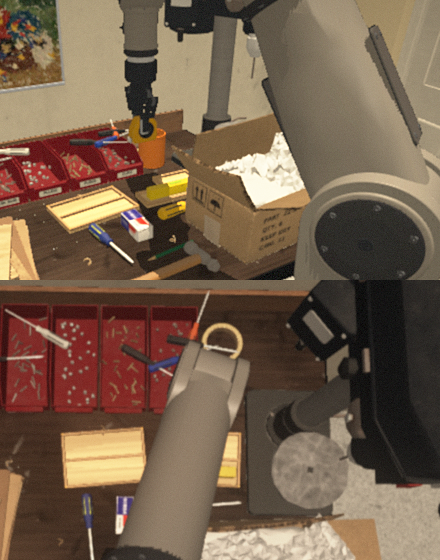

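```bash
python3 - <<'E'
from h import *
def tri(a,b):
    K,T=cam("top");P=K@np.linalg.inv(T)[:3];K2,T2=cam("scene");Q=K2@np.linalg.inv(T2)[:3]
    X=cv2.triangulatePoints(P,Q,np.array(a,float),np.array(b,float));return (X[:3]/X[3]).ravel()
print("head corner",tri((487,45),(365,25)),tri((518,80),(412,38)))
print("wrist bump now",tri((443,85),(357,5)))
for z in(.3,.5,.7):
  K,T=cam("top");print(z,cast(K,T,[[487,45],[520,80],[560,110],[447,100]],z)[:,:2].ravel())
E
```

```text
head corner [ 0.7805 -0.2147  0.3941] [ 0.7225 -0.2926  0.3616]
wrist bump now [ 0.6894 -0.1283  0.4525]
0.3 [ 0.8221 -0.249   0.7568 -0.3074  0.702  -0.3779  0.7173 -0.1739]
0.5 [ 0.7327 -0.1777  0.6822 -0.2229  0.6398 -0.2775  0.6517 -0.1197]
0.7 [ 0.6434 -0.1065  0.6077 -0.1384  0.5777 -0.1771  0.5861 -0.0654]
```

The press head's near corner is at about (0.78,-0.21,0.39). There is roughly 50 mm of clearance, so I'll go low and slow.

Request:
arm_command --pt "0 0 30 0 0 0 -1" --pt "0 0 30 0 0 0 -1" --pt "0 0 25 0 0 0 -1" --pt "0 0 0 0 0 0 -1" --pt "-14 0.9 0 0 0 0 -1" --pt "-14 0.9 0 0 0 0 -1" --pt "-14 0.9 0 0 0 0 -1" --pt "-14 0.9 0 0 0 0 -1" --pt "-14 0.9 0 0 0 0 -1" --pt "-14 0.9 0 0 0 0 -1" --pt "-14 0.9 0 0 0 0 -1" --pt "-14 0.9 0 0 0 0 -1" --pt "-3.5 0 0 0 0 0 -1" --pt "0 0 0 0 0 0 -1" --pt "0 0 0 0 0 0 -1"

```text
time_s: 16.0
ee_pos: [0.6524, -0.1789, 0.0871]
orientation: [0.719, 0.695, 0.0, -0.0]
ft_force: [-0.1, -0.1, -3.1]
opening: 0.0313
finger_force: 60.2
```

```bash
python3 - <<'E'
from h import *
s=ctrl.get_state();print(s["ee_pos"]*1000,R.from_quat(s["orientation"]).as_matrix(),s["joint_pos"],s["ft_force"])
a=ctrl.read_camera("scene");w=ctrl.read_camera("wrist")
cv2.imwrite("pics/both4.png",np.vstack([a[0:250],w[0:330]])[:,:,::-1])
E
```

```text
[ 652.3693 -178.8512   87.0502] [[ 0.0337  0.9994 -0.0003]
 [ 0.9994 -0.0337  0.0008]
 [ 0.0008 -0.0003 -1.    ]] [-0.2082  0.7004  0.5694  1.6916 -0.4652  0.8886  0.52  ] [-0.0596 -0.0962 -3.0847]
```

View pics/both4.png

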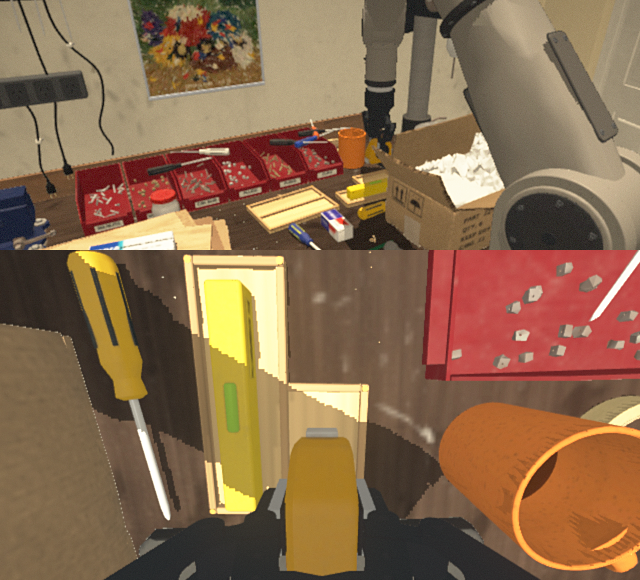

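Wrist view: the level lies inside the long lane, and the tape is over the pocket (pocket at (325,450), hook at (322,433)). Lowering the tape.

Request:
arm_command --pt "-0.7 -1.3 15 0 0 0 -1" --pt "0 0 20 0 0 0 -1" --pt "0 0 12 0 0 0 -1" --pt "0 0 6 0 0 0 -1" --pt "0 0 4 0 0 0 -1" --pt "0 0 2 0 0 0 -1" --pt "0 0 0 0 0 0 -1" --pt "0 0 0 0 0 0 -1"

```text
time_s: 16.9
ee_pos: [0.6513, -0.1806, 0.0292]
orientation: [0.719, 0.695, 0.0, 0.0]
ft_force: [-1.6, 1.6, 4.6]
opening: 0.031
finger_force: 61.0
```

Request:
arm_command --pt "0 0 0 0 0 0 -0.05" --pt "0 0 0 0 0 0 -0.05" --pt "0 0 0 0 0 0 -0.05" --pt "0 0 -15 0 0 0 -0.05" --pt "0 0 -30 0 0 0 -0.05" --pt "0 0 -30 0 0 0 -0.05" --pt "0 0 -20 0 0 0 -0.05" --pt "30 0 -10 0 0 0 0" --pt "40 0 -20 0 0 0 0" --pt "40 0 -20 0 0 0 0" --pt "0 0 0 0 0 0 0"

```text
time_s: 18.0
ee_pos: [0.6577, -0.0625, 0.1766]
orientation: [0.716, 0.698, 0.003, 0.0]
ft_force: [0.5, 0.9, -0.1]
opening: 0.0426
finger_force: 0.0
```

Request:
arm_command --pt "20 -34.5 0 0 0 0 0.3" --pt "20 -34.5 0 0 0 0 0.3" --pt "20 -34.5 0 0 0 0 0.3" --pt "20 -34.5 0 0 0 0 0.3" --pt "20 -34.5 0 0 0 0 0.3" --pt "0 0 0 0 0 -8.4 0.3" --pt "0 0 0 0 0 -8.4 0.3" --pt "0 0 0 0 0 -8.4 0.3" --pt "0 0 0 0 0 -8.4 0.3" --pt "0 0 0 0 0 -8.4 0.3" --pt "0 0 0 0 0 -8.4 0.3" --pt "0 0 0 0 0 -8.4 0.3" --pt "0 0 0 0 0 -8.4 0.3" --pt "0 0 0 0 0 -8.4 0.3" --pt "0 0 0 0 0 -8.4 0.3" --pt "0 0 0 0 0 -8.4 0.3" --pt "0 0 0 0 0 0 0.3" --pt "0 0 0 0 0 0 0.3"

```text
time_s: 19.8
ee_pos: [0.486, 0.0349, 0.1738]
orientation: [-0.001, 1.0, 0.0, 0.0]
ft_force: [0.8, -0.3, -0.1]
opening: 0.0553
finger_force: 0.0
```

```bash
sed -i 's/r=75 if n!="level" else 130/r={"level":130,"carton":60}.get(n,75)/' w.py; python3 w.py pics/w3.png
```

```text
[485.9578  34.8792 173.7901] [[-1.     -0.0027]
 [-0.0027  1.    ]] q [-0.5209  0.2453  0.3747  2.0741 -0.1196  0.8414  1.4969] 0.05528374105159741
level [489.0759 128.4888] (390, 184, 2, 13) [493.0258 106.8292] [13.0976  1.0518] 3.836806535720825
drv [400.1399 185.2378] (391, 152, 22, 73) [497.5332 124.0361] [83.5181 23.0116] 5.318084716796875
carton [324.8714 182.921 ] (307, 139, 39, 85) [484.7981  38.7392] [88.7008 38.39  ] -0.684417724609375
tape [523.3715 334.8571] (594, 266, 4, 5) [566.0579 311.4597] [4.631  2.9524] 22.495588302612305
```

View pics/w3.png

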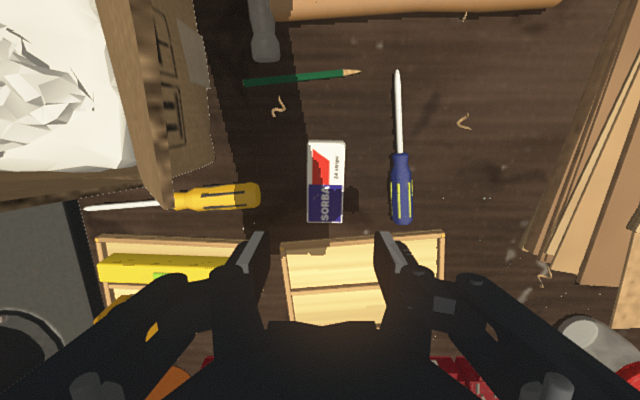

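Wrist view: the carton is centred at (326,181), the long driver's handle end at (260,195) and the box wall at x<213. There is enough clearance all round.

Request:
arm_command --pt "0.6 1.9 35 0 0 0 0.3" --pt "0.6 1.9 35 0 0 0 0.3" --pt "0 0 35 0 0 0 0.3" --pt "0 0 30 0 0 0 0.3" --pt "0 0 20 0 0 0 0.3" --pt "0 0 12 0 0 0 0.3" --pt "0 0 1 0 0 0 0.3" --pt "0 0 0 0 0 0 0.3" --pt "0 0 0 0 0 0 -1" --pt "0 0 0 0 0 0 -1" --pt "0 0 0 0 0 0 -1" --pt "0 0 0 0 0 0 -1" --pt "0 0 0 0 0 0 -1" --newtons 40

```text
time_s: 21.15
ee_pos: [0.4856, 0.0394, 0.0066]
orientation: [-0.004, 1.0, 0.0, 0.001]
ft_force: [-1.0, -0.1, 7.3]
opening: 0.0371
finger_force: 40.6
```

Request:
arm_command --pt "0 0 -20 0 0 0 -1" --pt "0 0 -40 0 0 0 -1" --pt "0 0 -40 0 0 0 -1" --pt "-33 10 0 0 0 0 -1" --pt "-33 10 0 0 0 0 -1" --pt "-33 10 0 0 0 0 -1" --pt "-33 10 0 0 0 0 -1" --pt "-33 10 0 0 0 0 -1" --pt "0 0 0 0 0 8.5 -1" --pt "0 0 0 0 0 8.5 -1" --pt "0 0 0 0 0 8.5 -1" --pt "0 0 0 0 0 8.5 -1" --pt "0 0 0 0 0 8.5 -1" --pt "0 0 0 0 0 8.5 -1" --pt "0 0 0 0 0 8.5 -1" --pt "0 0 0 0 0 8.5 -1" --pt "0 0 0 0 0 8.5 -1" --pt "0 0 0 0 0 8.5 -1" --pt "0 0 0 0 0 0 -1" --pt "0 0 0 0 0 0 -1"

```text
time_s: 23.15
ee_pos: [0.6491, 0.0907, 0.1055]
orientation: [0.671, 0.741, 0.0, 0.0]
ft_force: [0.7, -0.4, -1.0]
opening: 0.0377
finger_force: 40.0
```

Request:
arm_command --pt "-1.7 1.3 25 0 0 0 -1" --pt "0 0 30 0 0 0 -1" --pt "0 0 20 0 0 0 -1" --pt "0 0 10 0 0 0 -1" --pt "0 0 4 0 0 0 -1" --pt "0 0 3 0 0 0 -1" --pt "0 0 0 0 0 0 -1" --pt "0 0 0 0 0 0 -1"

```text
time_s: 23.95
ee_pos: [0.6513, 0.0889, 0.0143]
orientation: [0.673, 0.74, 0.001, 0.0]
ft_force: [-0.1, -0.6, -0.2]
opening: 0.037
finger_force: 40.0
```

Request:
arm_command --pt "0 0 2 0 0 0 -1" --pt "0 0 0 0 0 0 0.13" --pt "0 0 0 0 0 0 0.13" --pt "0 0 0 0 0 0 0.13" --pt "0 0 -15 0 0 0 0.13" --pt "0 0 -40 0 0 0 0" --pt "0 0 -50 0 0 0 0" --pt "0 0 -40 0 0 0 0" --pt "12 -38 0 0 0 0 0" --pt "12 -38 0 0 0 0 0" --pt "12 -38 0 0 0 0 0" --pt "12 -38 0 0 0 0 0" --pt "0 0 0 0 0 -8.4 0" --pt "0 0 0 0 0 -8.4 0" --pt "0 0 0 0 0 -8.4 0" --pt "0 0 0 0 0 -8.4 0" --pt "0 0 0 0 0 -8.4 0" --pt "0 0 0 0 0 -8.4 0" --pt "0 0 0 0 0 -8.4 0" --pt "0 0 0 0 0 -8.4 0"

```text
time_s: 25.95
ee_pos: [0.495, 0.1219, 0.1573]
orientation: [0.148, 0.989, 0.0, 0.0]
ft_force: [-0.5, -0.3, -0.4]
opening: 0.0426
finger_force: 0.0
```

Request:
arm_command --pt "0 0 0 0 0 -8 0" --pt "0 0 0 0 0 -8 0" --pt "0 0 0 0 0 -7 0" --pt "0 0 0 0 0 0 0" --pt "0 0 0 0 0 0 0"

```text
time_s: 26.45
ee_pos: [0.495, 0.122, 0.157]
orientation: [-0.047, 0.999, 0.0, 0.0]
ft_force: [0.3, 0.5, 0.4]
opening: 0.0428
finger_force: 0.0
```

```bash
python3 w.py pics/w4.png; python3 - <<'E'
from h import *
cv2.imwrite("pics/v4.png",np.hstack([cv2.imread("pics/w4.png")[:,100:560],cv2.resize(cv2.cvtColor(ctrl.read_camera("top"),4)[120:260,235:355],None,fx=2.857,fy=2.857)]))
E
```

```text
[495.0015 121.9503 156.956 ] [[-0.9956 -0.0941]
 [-0.0941  0.9956]] q [-0.7446  0.3172  0.4601  2.0442 -0.1909  0.8196  1.4916] 0.04275456143058204
level [412.0297 127.4121] (328, 178, 2, 28) [498.7414 128.9129] [27.6241  0.9899] 5.761154651641846
drv [322.0586 180.6111] (312, 146, 23, 75) [496.3963 123.4956] [79.9754 22.7692] 6.115455150604248
carton [235.7066 169.9608] (182, 212, 55, 17) [539.0139  11.5384] [53.5407 17.1993] -84.46257781982422
tape [435.6698 348.9338] (360, 273, 2, 29) [581.9789 167.3666] [30.7895  0.9521] 7.4511542320251465
```

View pics/v4.png

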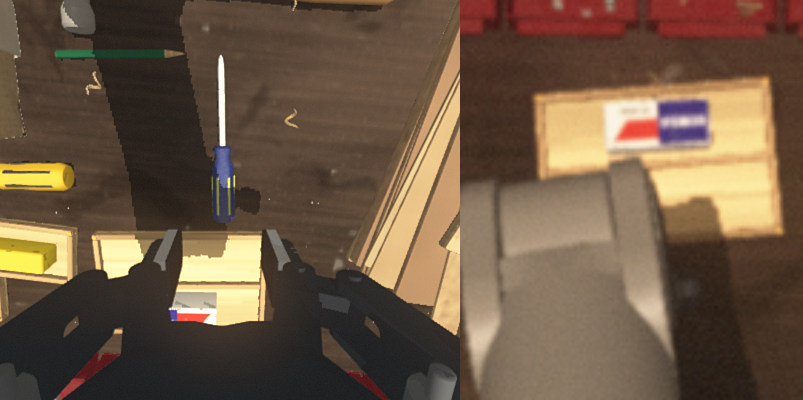

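The carton sits in the far lane (right panel, about (655,125)); the driver handle is under the gripper at (222,183).

Request:
arm_command --pt "-1.5 1.4 35 0 0 0 0" --pt "0 0 35 0 0 0 0" --pt "0 0 35 0 0 0 0" --pt "0 0 25 0 0 0 0" --pt "0 0 15 0 0 0 0" --pt "0 0 8 0 0 0 0" --pt "0 0 0 0 0 0 0" --pt "0 0 0 0 0 0 -1" --pt "0 0 0 0 0 0 -1" --pt "0 0 0 0 0 0 -1" --pt "0 0 0 0 0 0 -1" --pt "0 0 0 0 0 0 -1" --newtons 60

```text
time_s: 27.75
ee_pos: [0.497, 0.124, 0.0044]
orientation: [-0.049, 0.999, 0.0, 0.001]
ft_force: [-1.3, -0.9, 7.2]
opening: 0.019
finger_force: 59.8
```

Request:
arm_command --pt "0 0 -20 0 0 0 -1" --pt "0 0 -40 0 0 0 -1" --pt "0 0 -40 0 0 0 -1" --pt "-22 -22.4 0 0 0 0 -1" --pt "-22 -22.4 0 0 0 0 -1" --pt "-22 -22.4 0 0 0 0 -1" --pt "-22 -22.4 0 0 0 0 -1" --pt "0 0 0 0 0 8.2 -1" --pt "0 0 0 0 0 8.2 -1" --pt "0 0 0 0 0 8.2 -1" --pt "0 0 0 0 0 8.2 -1" --pt "0 0 0 0 0 8.2 -1" --pt "0 0 0 0 0 8.2 -1" --pt "0 0 0 0 0 8.2 -1" --pt "0 0 0 0 0 8.2 -1" --pt "0 0 0 0 0 8.2 -1" --pt "0 0 0 0 0 8.2 -1" --pt "0 0 0 0 0 8.2 -1" --pt "0 0 0 0 0 0 -1" --pt "0 0 0 0 0 0 -1"

```text
time_s: 29.75
ee_pos: [0.5924, 0.0435, 0.1033]
orientation: [0.671, 0.741, -0.0, -0.0]
ft_force: [0.0, 0.2, -1.3]
opening: 0.0189
finger_force: 58.8
```

```bash
python3 - <<'E'
from h import *
s=ctrl.get_state();print(s["ee_pos"]*1000,R.from_quat(s["orientation"]).as_matrix()[:2,:2],s["opening"])
cv2.imwrite("pics/v5.png",np.hstack([cv2.cvtColor(ctrl.read_camera("wrist"),4)[:,100:500],cv2.resize(cv2.cvtColor(ctrl.read_camera("scene"),4)[160:285,230:355],None,fx=3.2,fy=3.2)]))
E
```

```text
[592.3579  43.4945 103.3474] [[-0.0986  0.9951]
 [ 0.9951  0.0986]] 0.018902246550551588
```

View pics/v5.png

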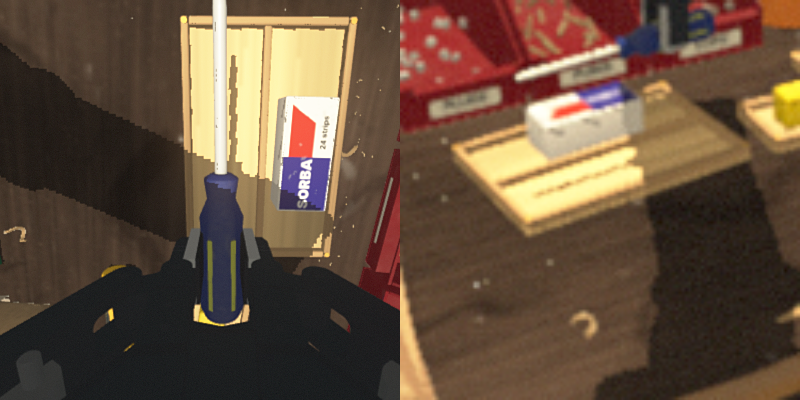

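The driver is held level over the near lane, aligned; lowering it.

Request:
arm_command --pt "-1 0.3 25 0 0 0 -1" --pt "0 0 30 0 0 0 -1" --pt "0 0 20 0 0 0 -1" --pt "0 0 10 0 0 0 -1" --pt "0 0 5 0 0 0 -1" --pt "0 0 2 0 0 0 -1" --pt "0 0 0 0 0 0 -1" --pt "0 0 0 0 0 0 -1"

```text
time_s: 30.65
ee_pos: [0.5935, 0.0423, 0.0121]
orientation: [0.673, 0.74, 0.001, 0.0]
ft_force: [-0.7, 0.5, -1.5]
opening: 0.0192
finger_force: 58.9
```

Request:
arm_command --pt "0 0 1 0 0 0 -1" --pt "0 0 0 0 0 0 -0.4" --pt "0 0 0 0 0 0 -0.4" --pt "0 0 0 0 0 0 -0.4" --pt "0 0 -8 0 0 0 -0.4" --pt "0 0 -20 0 0 0 -0.3" --pt "0 0 -40 0 0 0 -0.3" --pt "0 0 -50 0 0 0 -0.3" --pt "0 0 -50 0 0 0 -0.3" --pt "30 -40 0 0 0 0 -0.3" --pt "30 -40 0 0 0 0 -0.3" --pt "30 -40 0 0 0 0 -0.3" --pt "30 -40 0 0 0 0 -0.3" --pt "35 0 0 0 0 0 -0.3" --pt "35 0 0 0 0 0 -0.3" --pt "35 0 0 0 0 0 -0.3" --pt "35 0 0 0 0 0 -0.3" --pt "0 0 0 0 0 0 -0.3" --pt "0 0 0 0 0 0 -0.3"

```text
time_s: 32.55
ee_pos: [0.4108, 0.2852, 0.1786]
orientation: [0.672, 0.74, -0.0, 0.0]
ft_force: [-1.1, -0.6, 0.7]
opening: 0.0297
finger_force: 0.0
```

```bash
python3 - <<'E'
from h import *
b=ctrl.read_camera("top")
cv2.imwrite("pics/v6.png",cv2.resize(b[130:250,230:450],None,fx=3.6,fy=3.6)[:,:790,::-1])
E
```

```text
(no output)
```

View pics/v6.png

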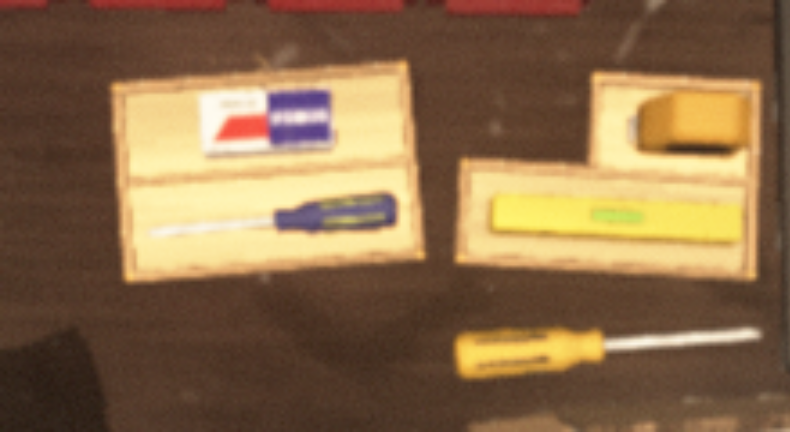

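The carton and driver are in the rect tray lanes, the level in the long lane and the tape in the pocket. The long driver has not moved. Next I check the level and tape offsets numerically, allowing for parallax.

```bash
python3 - <<'E'
from h import *
K,T=cam("top")
def tr(c,z,t,a):
    w=cast(K,T,np.array(c)/3.6+[230,130],z)[:,:2]*1000;a=np.radians(a);return (w-t)@np.array([[np.cos(a),-np.sin(a)],[np.sin(a),np.cos(a)]])
st=np.array([621.7,-136.3]);rt=np.array([619.7,86.1])
print("level",tr([[490,213],[742,225]],.035,st,-2.34).mean(0))
print("tape",tr([[640,122],[750,122]],.067,st,-2.34))
print("driver",tr([[397,210],[148,234]],.014,rt,5.48).mean(0),"carton",tr([[200,121],[332,119]],.037,rt,5.48).mean(0))
E
```

```text
level [-33.6554  -1.6595]
tape [[ 23.4036  -9.0552]
 [ 27.1881 -77.6684]]
driver [-33.9453  -0.6455] carton [28.7014 -1.7448]
```

All four are well inside tolerance.

```bash
python3 -c "
from rig import ctrl
print(ctrl.job_done())"
```

```text
the job is handed in; nothing more can be done
None
```

Both kits are made up and the job is handed in at about 33 s: in the last top view all four items lay in their compartments within tolerance, and the long yellow-handled screwdriver was still in its place; the judge's verdict was not shown.

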